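# Lock the spindle with its slotted disc and bar

## Robot

A 6-joint arm with a two-finger parallel gripper is mounted at the origin on a cart in front of the work surface, level with it; the furniture and walls round the work are solid. World frame = base frame: x ahead of the robot, y to its left, z up, the work surface at z = 0. Lengths are in m, angles in degrees, forces in N, time in s.
With the tool pointing down it reaches from about 0.3 to 0.875 m from the base axis. Payload 6.4 kg.
Tool frame: the origin (TCP) lies between the finger pads; the fingertips stand manip.tip_extent ahead of it and the grasp point (between the pads) lies 6 mm ahead of it (manip.tip_extent is the distance from the TCP to the fingertips, in m); z points along the fingers, x is the direction in which the jaws open and shut, and the axes are right-handed (so a half turn about z gives the same grasp; the last joint's range is limited). The gripper opens to 85 mm and grips with 20 to 120 N. Pads are 22 mm wide; open, the fingers measure 114 mm over their backs; the gripper's body (76 mm by 85 mm) begins 54 mm behind the grasp point. The pads swing forward as they close: fully open they stand 13 mm farther back than shut.
Start: joints at [-86.018, 10.359, 92.074, -0, 77.567, -11.82], TCP at [0.157, -0.553, 0.256] pointing down, gripper open.
Joint ranges: [-171.53, 171.53], [-51.25, 118.39], [17.06, 147.69], [-65.23, 245.23], [0, 150.52], [-178.68, 178.68]. Speed limits (degrees/s): [147.25, 147.25, 172.46, 180, 180, 180].

## Interface

Orientations are given as a 3x3 rotation matrix whose columns are the frame's x, y, z axes.
In Python, from station import manip gives the robot as it stands.
- The arm moves only by the tool move_arm, never from a script. Its argument "rows" is a list of rows, each a list of 5 numbers: the shift along the tool's x, y, z in cm, then the turn about the tool's z in rad, then the opening, from 0 (shut) to 1 (fully open). In form: [[dx, dy, dz, turn, fingers], ...]. A call has 1 to 5 rows; each row is the pose to reach, as a shift and turn from the pose commanded when the call began, along the tool's axes at that moment; what a row does not reach only later rows make up. A row lasts 1/8 s, in which the tool goes at most 62.5 mm and 10.7 degrees, less where a joint would pass 70% of its speed; a pose out of reach is approached as far as the arm can. A call with a gripper value outside its range is refused whole. The fingers move at their own pace and stop on an object; "newtons" is the grip in N (left out, the last holds). Time passes only in rows, so rows that repeat a pose let the fingers close. It gives the time, the measured TCP pose, the force and the opening at its end, in the units of the state.
- manip.read_state(): the state, without advancing time (a new reading comes with each control period).
- manip.get_image(name): name is "scene" or "top" or "wrist"; returns (picture, depth): 420x560x3 uint8, red, green, blue; 420x560 float32, m along the optical axis (not along the pixel's ray), 0 where there is no reading.
- manip.camera_params(name): a dict with "fx", "fy", "cx", "cy" (pixels), "R" (3x3) and "t" (3): a world point X has camera coordinates R X + t. Camera axes: x right, y down, z forward; pixel columns grow to the right and rows downward; lengths in m; the calibration is good to about 2 mm. The wrist camera is an equidistant fisheye: a pixel r from the principal point sees the ray r / f radians off the axis. A picture is of the moment at which its call begins: read the wrist's pose just before it. camera_params takes no time and is no camera call; for the wrist camera it gives the pose at the moment of the call.
- manip.finish_job(): hands the job in, once; it reports no verdict.
Trained networks look in the newest picture that a camera, given by its name, has taken for a name from the list of things; names that differ only in an ending like _2 or _b are one class to them, and where a whole thing is asked for, a point or a joint stands for the part that bears it (a point fixed in the world has none). Each returns a list of dicts, best first, with "confidence" (0 to 1); they miss things now and then, are a little off and sometimes report something else, mostly with a low value. They report only what shows in the picture. A call takes as long as a camera call.
- manip.search_frame(camera, label): "extent" ([left, top, right, bottom] in pixels, round what is visible of it).
- manip.regions_of(camera, label): "pixels" (420x560 bool, what is visible of it) and "extent" ([left, top, right, bottom] in pixels, round what is visible of it).
- manip.tip_of(camera, label): "position" ([column, row] in pixels: a listed point, or the origin of a listed thing).
The state is a dict: "clock": time; "joint_positions": joint angles; "joint_velocities": joint speeds; "tau": joint torques, N m; "position": TCP position; "orientation": TCP orientation; "wrist_force": force on the tool from outside, world axes, zero at the start; "moment": the same for the moment, N m; "finger_gap": finger opening in m.
Only numpy, scipy, OpenCV 4.12 (cv2) and the standard library are available. Lean on these libraries where they do the work, as an engineer would, in place of code of your own. Each camera call takes 0.05 s, during which the arm holds its last target.

## Task

Lock the spindle of the small bench fixture: with a fingertip against its upright pin, turn the slotted disc until the slot faces the locking bar, then push the bar by its end plate through its guide until its nose is fully home at the bottom of the slot. Only push: the bar stays lying in its guide and is not lifted, and the vial, brass bush and bearing near the fixture stay where they are. Let go and stand clear at the end.

Things in the scene. Friction and masses are not known exactly. Their poses are not given: they have to be found in the camera images.
- fixture: the fixed dark steel bench fixture, 270 mm long: a round foot (radius 78 mm, 12 mm thick) under the disc and a tail 66 mm wide along its -x. Origin on the table under the disc's axis, z up. On the tail (top at z = 12 mm) two guide blocks (x -122 to -80 mm, 18 mm apart, tops at z = 30 mm) guide the bar along +x to the disc's axis. The tail ends at x = -192 mm.
- disc (a joint): angle of the slotted disc, rad, growing counter-clockwise seen from above; 0 = slot facing the bar. Starts at 0.5 to 1.3, turns from -0.9 to 1.7 with light friction (0.06 N m) and stays where it is left. Within about 0.15 of 0 the slot's flared mouth lets the bar's nose in and centres the disc; farther off the bar is stopped by the rim.
- disc_axis (a point): the point on the disc's axis at the level of the disc's top face (z = 30 mm). The steel disc has radius 70 mm and lies from z = 14 to 30 mm; a low hexagon nut (26 mm across, top at z = 38 mm) sits at its middle.
- disc_slot (a point): the middle of the slot's mouth at the disc's rim, radius 70 mm, on the top face. The slot is 22 mm wide, flared to 38 mm at the rim, and runs in towards the axis to a flat bottom at radius 36 mm.
- disc_pin (a point): centre of the top (z = 70 mm) of the disc's upright round pin, 12 mm in diameter and 40 mm high above the disc, at radius 54 mm exactly opposite the slot; a collar 18 mm wide and 4 mm high surrounds its foot. At joint value q it stands at angle q from the fixture's x axis.
- bar: the loose steel locking bar, 0.3 kg, lying in the open-topped guide: 16 mm wide and high. Origin at the middle of its underside, x towards the disc, z up. Round nose at x = +45 mm; upright end plate (40 mm wide, top 62 mm above the table) at x = -53 to -45 mm. Home = nose against the slot's bottom: origin at x = -81 mm in the fixture's frame; it starts 40 to 50 mm short of that.
- bar_nose (a point): tip of the bar's round nose, 8 mm above the bar's underside.
- bar_plate (a point): middle of the outer face of the bar's end plate (the face turned away from the disc), 35 mm above the bar's underside (47 mm above the table). Push here along the bar.
- vial_15: bystander: open clear glass vial, 30 mm in diameter, 67 mm high, upright on the table beside the fixture; origin under its middle.
- guide_bush: bystander: brass guide bush, 30 mm in diameter, 27 mm high, on the table beside the fixture; origin under its middle.
- bearing: bystander: ball bearing, 40 mm in diameter, 12 mm high, flat on the table beyond the fixture; origin under its middle.

How it is judged:
By the outcome, as a careful person would: the job done as asked, in the order asked, and still so for the second after the job is handed in, with the robot touching nothing.
It also fails if it takes over 48 s, if anything falls off the work surface, if the arm or the gripper's body presses on something with over 40 N, if the wrist force passes 120 N, or if a joint passes its speed limit or range.

## Working session

There is one attempt and no reset: what is moved stays moved. The work goes in short steps, Python scripts to look and compute and a tool call to move; the robot and the scene stay as the last step left them, time stands still between calls to the robot, and variables do not carry over. Pictures are saved under pics/ and viewed, and the job is handed in when it is done.

Besides the shell and the picture viewer there is one more tool, called after "Call:" as name(argument=value, ...) on one line, values as JSON. move_arm: Moves the arm, as the interface text tells. Its arguments: {"type":"object","properties":{"rows":{"type":"array","items":{"type":"array","items":{"type":"number"}}},"newtons":{"type":"number"}},"required":["rows"]}

```bash
mkdir -p pics; ls; cat > h.py <<'E'
import numpy as np, cv2
from station import manip
def snap(cam,fn):
    im,d=manip.get_image(cam); cv2.imwrite('pics/'+fn,cv2.cvtColor(im,cv2.COLOR_RGB2BGR)); return im,d
def ray(cam,px,P=None):
    P=P or manip.camera_params(cam); R=np.array(P['R']);t=np.array(P['t'])
    x=(px[0]-P['cx'])/P['fx'];y=(px[1]-P['cy'])/P['fy']
    if cam=='wrist':
        r=np.hypot(x,y); v=np.array([np.sin(r)*x/max(r,1e-9),np.sin(r)*y/max(r,1e-9),np.cos(r)])
    else: v=np.array([x,y,1.])
    return -R.T@t, R.T@v
def atz(cam,px,z,P=None):
    o,v=ray(cam,px,P); return o+v*(z-o[2])/v[2]
E
python3 - <<'E'
from h import *
s=manip.read_state(); print({k:np.round(v,3).tolist() for k,v in s.items()}, manip.tip_extent)
Z={'disc_axis':.03,'disc_slot':.03,'disc_pin':.07,'bar_nose':.02,'bar_plate':.047,'bar':.012,'fixture':0,'vial_15':0,'guide_bush':0,'bearing':0}
for c in ['scene','top']:
    snap(c,c+'0.png')
    P=manip.camera_params(c)
    for n in Z:
        for q in manip.tip_of(c,n)[:2]:
            print(c,n,np.round(q['position'],1),round(q['confidence'],2),np.round(atz(c,q['position'],Z[n],P),4))
print(manip.read_state()['clock'])
E
```

```text
pics
{'clock': 0.0, 'joint_positions': [-86.02, 10.4, 92.132, 0.001, 77.564, -11.82], 'joint_velocities': [-0.009, 0.051, 0.013, -0.015, 0.126, 0.018], 'tau': [0.0, -44.488, -35.133, -0.0, 0.009, 0.0], 'position': [0.157, -0.553, 0.255], 'orientation': [[0.272, -0.962, -0.0], [-0.962, -0.272, 0.002], [-0.002, -0.0, -1.0]], 'wrist_force': [-0.073, -0.38, -0.38], 'moment': [-0.001, -0.021, -0.008], 'finger_gap': 0.085} 0.025
scene disc_axis [345.1 246.4] 0.76 [0.664  0.0128 0.03  ]
scene disc_slot [381.7 252. ] 0.61 [ 0.7122 -0.0368  0.03  ]
scene disc_pin [319.5 221.8] 0.78 [0.6335 0.0578 0.07  ]
scene bar_nose [354.2 271.8] 0.56 [ 0.6386 -0.0545  0.02  ]
scene bar_plate [362.9 297.2] 0.84 [ 0.5855 -0.1508  0.047 ]
scene bar [352.8 294.4] 0.86 [ 0.6047 -0.0995  0.012 ]
scene bar [249.2 205.4] 0.59 [0.5903 0.3014 0.012 ]
scene fixture [343.6 257.9] 0.96 [ 0.6664  0.0191 -0.    ]
scene vial_15 [317.6 227.3] 0.68 [0.6867 0.1505 0.    ]
scene guide_bush [293.2 240.8] 0.61 [0.6119 0.1245 0.    ]
scene guide_bush [359.9 295.8] 0.59 [ 0.6229 -0.0956  0.    ]
scene bearing [250.3 206.4] 0.54 [0.5999 0.3181 0.    ]
top disc_axis [310.2 183.8] 0.7 [0.667  0.0114 0.03  ]
top disc_slot [341.4 164.3] 0.92 [ 0.7089 -0.0543  0.03  ]
top disc_pin [290.3 194.6] 0.79 [0.636  0.0552 0.07  ]
top bar_nose [344.4 200.3] 0.6 [ 0.6347 -0.0605  0.02  ]
top bar_plate [390.7 219. ] 0.87 [ 0.5917 -0.148   0.047 ]
top bar [364.3 212.3] 0.86 [ 0.6109 -0.1032  0.012 ]
top bar [390.8 219.8] 0.54 [ 0.5951 -0.1585  0.012 ]
top fixture [313.2 190.4] 0.56 [0.6596 0.002  0.    ]
top vial_15 [248.2 178.2] 0.56 [0.6853 0.14   0.    ]
top vial_15 [163.8 218.9] 0.25 [0.5976 0.314  0.    ]
top bearing [163.  214.9] 0.69 [0.606  0.3159 0.    ]
1.1
```

View pics/top0.png

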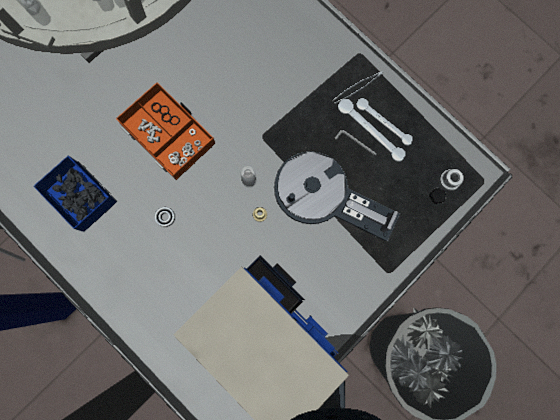

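View pics/scene0.png

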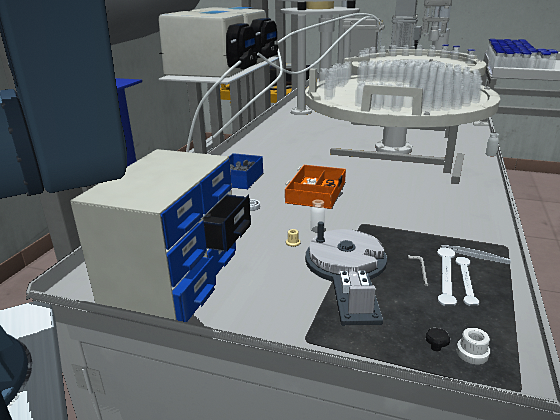

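Top view: the disc is at (312,185), with its slot facing upper right (341,164) and its pin at (290,198). The bar runs to the plate at (392,219). The bush (260,213) and vial (248,176) are left of the disc, and a drawer cabinet stands in front. Next I'll check the heights around it.

```bash
python3 - <<'E'
from h import *
im,d=manip.get_image('top');P=manip.camera_params('top');R=np.array(P['R']);t=np.array(P['t'])
v,u=np.mgrid[:420,:560]
C=np.stack([(u-P['cx'])/P['fx']*d,(v-P['cy'])/P['fy']*d,d],-1)
W=(C-t)@R; W[d==0]=np.nan
np.save('W.npy',W)
for x in np.arange(.2,.9,.05):
    row=[]
    for y in np.arange(-.35,.45,.05):
        m=(abs(W[...,0]-x)<.025)&(abs(W[...,1]-y)<.025)
        row.append('%5.2f'%W[...,2][m].max() if m.any() else '  -  ')
    print('%.2f'%x,' '.join(row))
print(np.arange(-.35,.45,.05).round(2))
# pin estimate
m=(np.hypot(W[...,0]-.666,W[...,1]-.012)<.07)&(W[...,2]>.05); print(m.sum(),W[m].mean(0), W[m].max(0))
m=(np.hypot(W[...,0]-.666,W[...,1]-.012)<.075)&(abs(W[...,2]-.03)<.004)
print(m.sum(),W[m].min(0),W[m].max(0))
m=(np.hypot(W[...,0]-.59,W[...,1]+.148)<.03)&(W[...,2]>.05); print(m.sum(),W[m].mean(0))
m=(np.hypot(W[...,0]-.6,W[...,1]-.12)<.06)&(W[...,2]>.015); print('bush',m.sum(),W[m].mean(0), W[m].max(0))
m=(np.hypot(W[...,0]-.685,W[...,1]-.15)<.04)&(W[...,2]>.025); print('vial',m.sum(),W[m].mean(0), W[m].max(0))
E
```

```text
0.20 -0.43 -0.44 -0.40 -0.80   -     -     -     -     -     -    0.00  0.00  0.03  0.02   -    0.06
0.25 -0.44 -0.42 -0.40   -     -     -     -    0.20  0.20  0.20  0.20  0.00  0.03  0.03   -    0.12
0.30 -0.49 -0.40 -0.40   -     -     -    0.33  0.33  0.32  0.20  0.20  0.20  0.00  0.03  0.03  0.03
0.35 -0.40 -0.40   -     -     -    0.03  0.07  0.20  0.20  0.20  0.20  0.20  0.20  0.00  0.03  0.03
0.40 -0.40   -     -     -    0.03  0.03  0.00  0.20  0.20  0.20  0.20  0.20  0.20  0.00  0.00  0.03
0.45   -     -     -    0.03  0.03  0.01  0.01  0.01  0.20  0.20  0.20  0.20  0.00  0.00  0.00  0.00
0.50   -     -    0.03  0.03  0.01  0.01  0.01  0.01  0.13  0.20  0.20  0.00  0.00  0.00  0.00  0.00
0.55   -    0.03  0.03  0.01  0.06  0.02  0.01  0.00  0.01  0.00  0.01  0.00  0.01  0.00  0.00  0.00
0.60  0.03  0.03  0.01  0.01  0.06  0.03  0.04  0.04  0.03  0.03  0.03  0.01  0.01  0.02  0.02  0.05
0.65  0.03  0.04  0.04  0.01  0.02  0.04  0.03  0.04  0.07  0.03  0.07  0.01  0.00  0.00  0.00  0.05
0.70  0.01  0.04  0.04  0.01  0.01  0.01  0.03  0.04  0.04  0.04  0.07  0.00  0.04  0.04  0.04  0.00
0.75  0.01  0.01  0.01  0.01  0.01  0.01  0.02  0.03  0.03  0.01  0.00  0.04  0.04  0.03  0.04  0.04
0.80  0.02  0.02  0.01  0.01  0.01  0.01  0.01  0.01  0.01  0.01  0.00  0.01  0.05  0.04  0.03  0.04
0.85   -    0.02  0.02  0.01  0.01  0.01  0.01  0.01  0.01  0.01  0.01  0.00  0.05  0.05  0.04  0.04
[-0.35 -0.3  -0.25 -0.2  -0.15 -0.1  -0.05 -0.    0.05  0.1   0.15  0.2
  0.25  0.3   0.35  0.4 ]
37 [0.63364026 0.0536732  0.06779111] [0.63912955 0.05904371 0.07320174]
3151 [ 0.59584975 -0.06096608  0.02607528] [0.73540296 0.07790504 0.03399332]
104 [ 0.58800063 -0.14442095  0.06018052]
bush 88 [0.61052651 0.11243725 0.02615019] [0.64198517 0.1267479  0.03194448]
vial 228 [0.67788967 0.13935771 0.0563628 ] [0.69443566 0.1549943  0.07122546]
```

```bash
python3 - <<'E'
import cv2
a=cv2.imread('pics/top0.png')[130:280,220:420];cv2.imwrite('pics/topc.png',cv2.resize(a,None,fx=4,fy=4,interpolation=cv2.INTER_CUBIC))
E
```

```text
(no output)
```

View pics/topc.png

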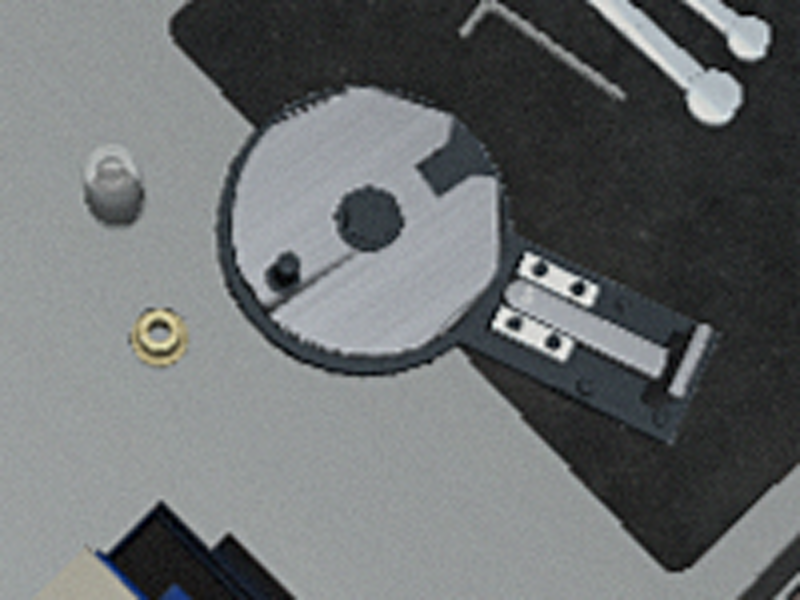

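```bash
python3 - <<'E'
from h import *
W=np.load('W.npy')
z=W[...,2]
m=(z>.25)&(W[...,0]>.2)&(abs(W[...,1])<.3); vv,uu=np.where(m); print('hi',m.sum(),uu.min(),uu.max(),vv.min(),vv.max(),np.nanmin(W[m],0),np.nanmax(W[m],0))
m=(z>.08)&(z<.22)&(W[...,0]>.2)&(W[...,0]<.62)&(W[...,1]<.3)
Q=W[m]
for a in (40,50,60,70,80,90,30,0): # extents along direction
    n=np.array([np.cos(np.radians(a-45)),np.sin(np.radians(a-45))]); i=np.argmax(Q[:,:2]@n); print(a-45,Q[i])
for pt in [(.611,.039),(.636,.056),(.671,.069),(.577,-.175)]:
    dd=np.hypot(*(Q[:,:2]-pt).T); i=dd.argmin(); print(pt,dd[i],Q[i])
P=manip.camera_params('wrist');R=np.array(P['R']);t=np.array(P['t']);s=manip.read_state()
O=np.array(s['orientation']); print('cam in tool',O.T@(-R.T@t-np.array(s['position'])), (R@O).round(2))
im,d=snap('wrist','w0.png')
E
```

```text
hi 810 290 380 408 419 [ 0.28375888 -0.04329049  0.25555718] [0.29632565 0.07130995 0.33203812]
-5 [0.51428382 0.11349    0.13035696]
5 [0.51428294 0.11525968 0.13039381]
15 [0.51428294 0.11525968 0.13039381]
25 [0.51428294 0.11525968 0.13039381]
35 [0.51428294 0.11525968 0.13039381]
45 [0.49229059 0.14360649 0.19679973]
-15 [0.51428382 0.11349    0.13035696]
-45 [0.4797826  0.06000984 0.09236232]
(0.611, 0.039) 0.11747150185464963 [0.50178241 0.08225589 0.09504461]
(0.636, 0.056) 0.13461028460073715 [0.51428382 0.11349    0.13035696]
(0.671, 0.069) 0.1629089357791808 [0.51428382 0.11349    0.13035696]
(0.577, -0.175) 0.2488372309737774 [0.46876345 0.04906431 0.09351879]
cam in tool [ 0.00121113 -0.07256217 -0.11825925] [[ 1.    0.    0.  ]
 [ 0.    0.96 -0.29]
 [-0.    0.29  0.96]]
```

View pics/w0.png

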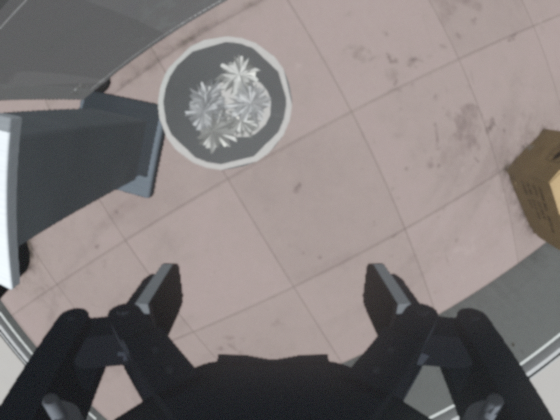

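Call:
move_arm(rows=[[-37.4, -52.5, 0, -0.33, 0], [-37.4, -52.5, 0, -0.33, 0], [-37.4, -52.5, 0, -0.33, 0], [-37.4, -52.5, 0, -0.33, 0], [-37.4, -52.5, 0, -0.33, 0]], newtons=40)

```text
clock: 1.82
position: [0.3531, -0.3079, 0.2566]
orientation: [[0.569, -0.822, 0.001], [-0.822, -0.569, -0.001], [0.001, -0.0, -1.0]]
wrist_force: [0.3, -1.1, -0.2]
finger_gap: -0.0003
```

```bash
cat >> h.py <<'E'
def go(x,y,z,ang=None):
    s=manip.read_state();O=np.array(s['orientation']);p=np.array(s['position'])
    sh=O.T@(np.array([x,y,z])-p)*100
    a=np.degrees(np.arctan2(O[1,0],O[0,0])); tr=0 if ang is None else np.radians((a-ang+180)%360-180)
    print('shift',sh.round(2),'turn',round(tr,3),'xang',a.round(1))
E
python3 - <<'E'
from h import *
s=manip.read_state(); print({k:np.round(v,3).tolist() for k,v in s.items()}, manip.tip_extent)
go(.58,.0,.22,-55)
E
```

```text
{'clock': 1.825, 'joint_positions': [-55.655, -3.723, 106.857, 0.006, 76.807, -0.341], 'joint_velocities': [58.858, -7.155, 6.59, 0.072, 0.149, 58.251], 'tau': [-5.733, -31.765, -34.045, -0.141, 0.293, -1.401], 'position': [0.353, -0.308, 0.257], 'orientation': [[0.569, -0.822, 0.001], [-0.822, -0.569, -0.001], [0.001, -0.0, -1.0]], 'wrist_force': [0.273, -1.065, -0.186], 'moment': [-0.08, -0.059, -0.011], 'finger_gap': -0.0} 0.025
shift [-12.41 -36.18   3.65] turn -0.006 xang -55.3
```

Call:
move_arm(rows=[[-12, -36, 3, 0, 0], [-12, -36, 3, 0, 0], [-12, -36, 3, 0, 0], [-12, -36, 3, 0, 0], [-12, -36, 3, 0, 0]])

```text
clock: 2.45
position: [0.5401, -0.0584, 0.2318]
orientation: [[0.57, -0.822, 0.001], [-0.822, -0.57, -0.0], [0.001, -0.0, -1.0]]
wrist_force: [0.2, -2.3, 0.8]
finger_gap: -0.0002
```

Call:
move_arm(rows=[[-1.5, -4.5, 0, 0, 0], [-1.5, -4.5, 0, 0, 0], [-1.5, -4.5, 0, 0, 0]])

```text
clock: 2.82
position: [0.5671, -0.0224, 0.2314]
orientation: [[0.57, -0.822, -0.001], [-0.822, -0.57, -0.0], [-0.0, 0.001, -1.0]]
wrist_force: [-0.8, 0.1, -0.0]
finger_gap: -0.0001
```

```bash
python3 - <<'E'
from h import *
s=manip.read_state(); print({k:np.round(v,3).tolist() for k,v in s.items() if k in('clock','position','joint_velocities','wrist_force')})
P=manip.camera_params('wrist')
snap('wrist','w1.png')
Z={'disc_axis':.03,'disc_slot':.03,'disc_pin':.07,'bar_nose':.02,'bar_plate':.047,'vial_15':0,'guide_bush':0}
for n in Z:
    for q in manip.tip_of('wrist',n)[:1]:
        print(n,np.round(q['position'],1),round(q['confidence'],2),np.round(atz('wrist',q['position'],Z[n],P),4))
E
```

```text
{'clock': 2.825, 'joint_velocities': [-1.563, -0.776, 0.497, 0.049, 0.024, -0.045], 'position': [0.567, -0.022, 0.231], 'wrist_force': [-0.834, 0.058, -0.031]}
disc_axis [305.3  89.4] 0.66 [0.6656 0.0068 0.03  ]
disc_slot [208.4  17.6] 0.72 [0.6738 0.1277 0.03  ]
disc_pin [245.1  88. ] 0.77 [0.6327 0.0507 0.07  ]
bar_nose [342.  159.3] 0.62 [ 0.631  -0.0661  0.02  ]
bar_plate [383.1 245.1] 0.93 [ 0.5863 -0.1511  0.047 ]
vial_15 [209.6  17.3] 0.65 [0.6792 0.137  0.    ]
guide_bush [189.6  85.2] 0.9 [0.6044 0.1116 0.    ]
```

View pics/w1.png

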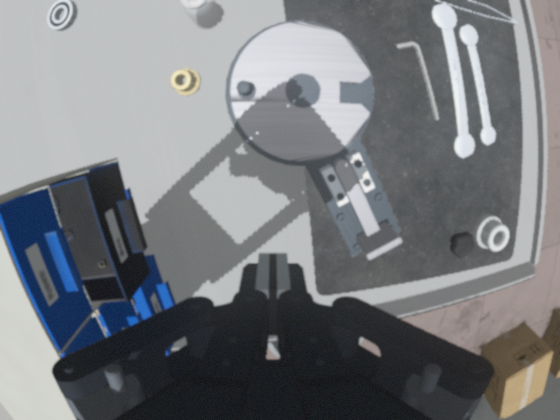

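Wrist view: pin at (246,88), disc centre at (303,90), bar plate at (383,245), all agreeing with the top view (axis about (0.666,0.010), pin about 125°, bar direction about 64°). I'll lower the shut fingertip beside the pin.

```bash
python3 - <<'E'
from h import *
go(.608,.035,.12,-55);go(.608,.035,.069,-55)
E
```

```text
shift [-2.46 -6.64 11.19] turn -0.006 xang -55.4
shift [-2.46 -6.64 16.29] turn -0.006 xang -55.4
```

Call:
move_arm(rows=[[-2.5, -6.6, 4, 0, 0], [-2.5, -6.6, 8, 0, 0], [-2.5, -6.6, 12, 0, 0], [-2.5, -6.6, 12, 0, 0], [-2.5, -6.6, 12, 0, 0]])

```text
clock: 3.85
position: [0.6084, 0.0354, 0.1133]
orientation: [[0.569, -0.822, 0.002], [-0.822, -0.569, -0.0], [0.001, -0.002, -1.0]]
wrist_force: [0.2, -1.1, 0.2]
finger_gap: -0.0002
```

```bash
python3 - <<'E'
from h import *
P=manip.camera_params('wrist')
snap('wrist','w2.png')
Z={'disc_axis':.03,'disc_slot':.03,'disc_pin':.07}
for n in Z:
    for q in manip.tip_of('wrist',n)[:1]:
        print(n,np.round(q['position'],1),round(q['confidence'],2),np.round(atz('wrist',q['position'],Z[n],P),4))
go(.608,.035,.069,-55)
E
```

```text
disc_axis [355.5 181.9] 0.66 [0.6646 0.0081 0.03  ]
disc_slot [397.2 266.8] 0.61 [ 0.6346 -0.058   0.03  ]
disc_pin [270.8 200.7] 0.77 [0.6319 0.0518 0.07  ]
shift [-0.02  0.1   4.5 ] turn -0.005 xang -55.3
```

View pics/w2.png

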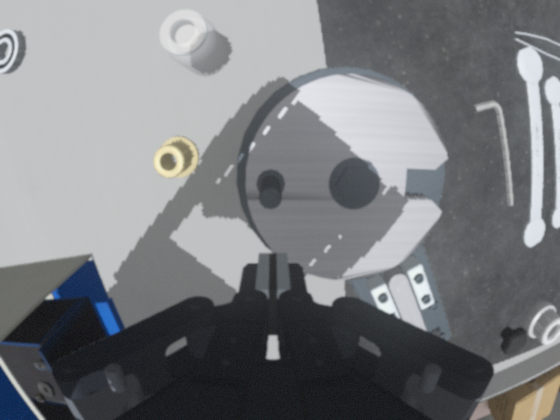

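The pin at (270,195) lines up with the fingertip column (272), with a gap in front of it. I'll go down.

Call:
move_arm(rows=[[0, 0, 2.2, 0, 0], [0, 0, 4.4, 0, 0], [0, 0, 4.4, 0, 0], [0, 0, 4.4, 0, 0]])

```text
clock: 4.55
position: [0.6083, 0.0357, 0.0691]
orientation: [[0.569, -0.822, 0.002], [-0.822, -0.569, -0.0], [0.001, -0.001, -1.0]]
wrist_force: [0.7, 0.2, 1.0]
finger_gap: 0.0001
```

```bash
python3 - <<'E'
from h import *
snap('wrist','w3.png'); s=manip.read_state();print(np.round(s['wrist_force'],2),s['position'])
# rotate rigidly about axis A: print rows for steps of delta (clockwise)
A=np.array([.665,.0095]);p=np.array(s['position'])[:2];O=np.array(s['orientation'])
print('r',np.linalg.norm(p-A),'ang',np.degrees(np.arctan2(*(p-A)[::-1])))
for D in range(6,91,6):
    a=np.radians(-D);Q=np.array([[np.cos(a),-np.sin(a)],[np.sin(a),np.cos(a)]])
    w=A+Q@(p-A); sh=O[:2,:2].T@(w-p)*100; print(D,sh.round(2),round(-a,3))
E
```

```text
[ 0.72 -0.04 -0.21] [0.60854934 0.03565474 0.06930817]
r 0.062215331225995395 ang 155.1407524899713
6 [-0.3  -0.58] 0.105
12 [-0.54 -1.18] 0.209
18 [-0.71 -1.81] 0.314
24 [-0.82 -2.45] 0.419
30 [-0.86 -3.1 ] 0.524
36 [-0.83 -3.75] 0.628
42 [-0.73 -4.4 ] 0.733
48 [-0.57 -5.03] 0.838
54 [-0.34 -5.64] 0.942
60 [-0.05 -6.22] 1.047
66 [ 0.3  -6.77] 1.152
72 [ 0.71 -7.28] 1.257
78 [ 1.17 -7.74] 1.361
84 [ 1.67 -8.16] 1.466
90 [ 2.21 -8.52] 1.571
```

View pics/w3.png

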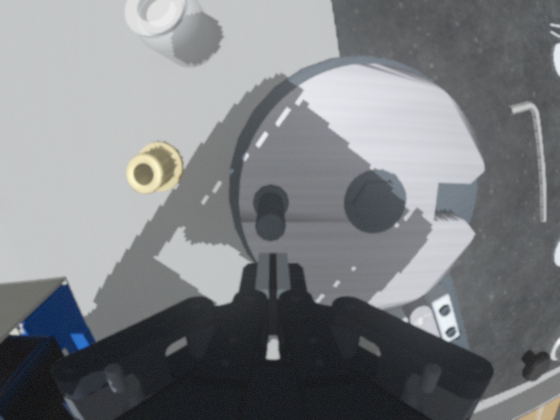

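Call:
move_arm(rows=[[-0.3, -0.58, 0, 0.105, 0], [-0.54, -1.18, 0, 0.209, 0], [-0.71, -1.81, 0, 0.314, 0], [-0.82, -2.45, 0, 0.419, 0], [-0.86, -3.1, 0, 0.524, 0]])

```text
clock: 5.22
position: [0.6287, 0.0605, 0.0691]
orientation: [[0.078, -0.997, 0.001], [-0.997, -0.078, -0.0], [0.001, -0.001, -1.0]]
wrist_force: [-1.5, -0.8, 0.6]
finger_gap: -0.0001
```

```bash
cat > arc.py <<'E'
from h import *
import sys
snap('wrist',sys.argv[1]); s=manip.read_state();print(s['clock'],np.round(s['wrist_force'],2),s['position'])
A=np.array([.665,.0095]);p=np.array(s['position'])[:2];O=np.array(s['orientation'])
print('r',np.linalg.norm(p-A),'ang',np.degrees(np.arctan2(*(p-A)[::-1])))
for D in range(6,49,6):
    a=np.radians(-D);Q=np.array([[np.cos(a),-np.sin(a)],[np.sin(a),np.cos(a)]])
    w=A+Q@(p-A); sh=O[:2,:2].T@(w-p)*100; print(D,sh.round(2),round(-a,3))
E
python3 arc.py w4.png
```

```text
5.275 [-0.72 -0.37  0.47] [0.62931514 0.06090642 0.06918634]
r 0.06257818982811134 ang 124.76726963594083
6 [-0.3  -0.58] 0.105
12 [-0.54 -1.19] 0.209
18 [-0.72 -1.82] 0.314
24 [-0.83 -2.47] 0.419
30 [-0.87 -3.12] 0.524
36 [-0.84 -3.78] 0.628
42 [-0.74 -4.42] 0.733
48 [-0.58 -5.06] 0.838
```

View pics/w4.png

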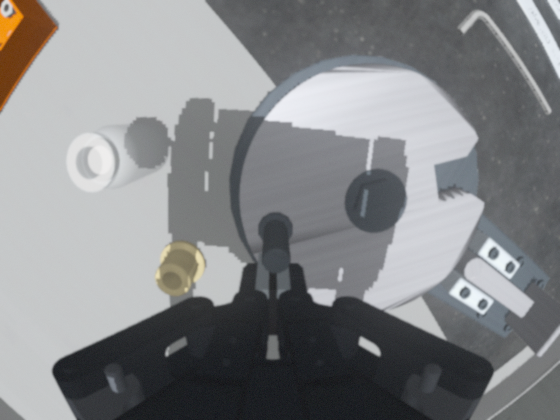

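```bash
python3 - <<'E'
from h import *
P=manip.camera_params('wrist');im,d=manip.get_image('wrist');s=manip.read_state()
R=np.array(P['R']);t=np.array(P['t']);O=np.array(s['orientation'])
for px in [(60,372),(80,350),(100,340),(200,310),(290,280),(485,370),(300,300),(275,258),(95,160),(70,160),(110,190),(175,280)]:
    o,v=ray('wrist',px,P); vc=R@v; z=d[px[1],px[0]]; X=o+v*z/vc[2]
    print(px,z.round(3),'world',X.round(4),'tool',(O.T@(X-np.array(s['position']))).round(4))
E
```

```text
(60, 372) 0.067 world [0.6364 0.1179 0.1358] tool [-0.0563 -0.012  -0.0667]
(80, 350) 0.077 world [0.6366 0.1164 0.1255] tool [-0.0548 -0.0121 -0.0564]
(100, 340) 0.083 world [0.6371 0.1121 0.1196] tool [-0.0505 -0.0122 -0.0506]
(200, 310) 0.102 world [0.6393 0.0844 0.0993] tool [-0.0227 -0.0121 -0.0302]
(290, 280) 0.134 world [0.636  0.0528 0.0677] tool [ 0.0085 -0.0062  0.0014]
(485, 370) 0.069 world [0.644  0.0017 0.1341] tool [ 0.0601 -0.0102 -0.065 ]
(300, 300) 0.11 world [0.6412 0.051  0.0913] tool [ 0.0108 -0.0112 -0.0222]
(275, 258) 0.127 world [0.6474 0.06   0.0712] tool [ 0.0022 -0.0181 -0.0021]
(95, 160) 0.128 world [0.6805 0.142  0.059 ] tool [-0.0768 -0.0578  0.0102]
(70, 160) 0.12 world [0.6816 0.1505 0.067 ] tool [-0.0852 -0.0596  0.0021]
(110, 190) 0.192 world [ 6.514e-01  1.667e-01 -1.000e-04] tool [-0.1038 -0.0306  0.0692]
(175, 280) 0.192 world [0.6009 0.1182 0.0159] tool [-0.0595  0.0237  0.0531]
```

Knuckles sit above z ≈ 0.118, well over the vial (0.067). The pin is in contact and turning the disc, so I'll continue along the arc.

Call:
move_arm(rows=[[-0.3, -0.58, 0, 0.105, 0], [-0.54, -1.19, 0, 0.209, 0], [-0.72, -1.82, 0, 0.314, 0], [-0.83, -2.47, 0, 0.419, 0], [-0.87, -3.12, 0, 0.524, 0]])

```text
clock: 5.95
position: [0.6584, 0.0718, 0.0684]
orientation: [[-0.429, -0.903, -0.0], [-0.903, 0.429, 0.0], [-0.0, 0.0, -1.0]]
wrist_force: [-1.9, -0.3, 0.1]
finger_gap: -0.0001
```

```bash
python3 arc.py w5.png; python3 - <<'E'
from h import *
P=manip.camera_params('wrist');manip.get_image('wrist')
Z={'disc_axis':.03,'disc_slot':.03,'disc_pin':.07,'bar_nose':.02}
for n in Z:
    for q in manip.tip_of('wrist',n)[:1]:
        print(n,np.round(q['position'],1),round(q['confidence'],2),np.round(atz('wrist',q['position'],Z[n],P),4))
E
```

```text
6.0 [-1.27  0.25  0.45] [0.65933819 0.07174663 0.06857775]
r 0.06250358776875699 ang 95.19719037706155
6 [-0.31 -0.58] 0.105
12 [-0.55 -1.19] 0.209
18 [-0.73 -1.82] 0.314
24 [-0.84 -2.46] 0.419
30 [-0.88 -3.11] 0.524
36 [-0.86 -3.77] 0.628
42 [-0.76 -4.41] 0.733
48 [-0.6  -5.05] 0.838
disc_axis [378.4 201.8] 0.81 [0.6626 0.0078 0.03  ]
disc_pin [278.7 261.7] 0.56 [0.6728 0.061  0.07  ]
bar_nose [494.  199.6] 0.78 [ 0.6255 -0.0684  0.02  ]
```

View pics/w5.png

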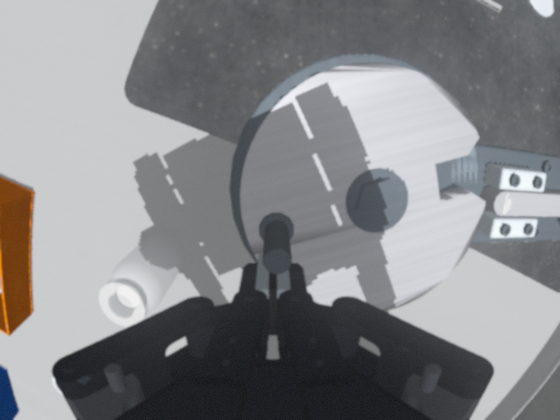

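```bash
python3 - <<'E'
from h import *
P=manip.camera_params('wrist')
a=atz('wrist',(477,138),.03,P);b=atz('wrist',(484,206),.03,P);n=atz('wrist',(378,198),.036,P)
bars=[atz('wrist',(498,204),.028,P),atz('wrist',(555,206),.028,P)]
g=[atz('wrist',(514,180),.03,P),atz('wrist',(500,230),.03,P),atz('wrist',(538,181),.03,P),atz('wrist',(526,229),.03,P)]
print(a,b,n,np.linalg.norm(a-b)); m=(a+b)/2
print('pinang from slot',np.degrees(np.arctan2(*(n-m)[1::-1])), 'r',np.linalg.norm((m-n)[:2]))
for x in g+bars: print(x.round(4))
ax=(g[2]+g[3]-g[0]-g[1])/2; print('bar dir',np.degrees(np.arctan2(-ax[1],-ax[0])))
gm=sum(g)/4; print(np.degrees(np.arctan2(*(n-gm)[1::-1])),np.linalg.norm((n-gm)[:2]))
E
```

```text
[ 0.67123372 -0.05993085  0.03      ] [ 0.63125884 -0.05365631  0.03      ] [0.66670029 0.00857709 0.036     ] 0.04046430931211389
pinang from slot 76.6991389477892 r 0.06717254542476242
[ 0.6369 -0.0803  0.03  ]
[ 0.6101 -0.0626  0.03  ]
[ 0.6274 -0.1013  0.03  ]
[ 0.5996 -0.0847  0.03  ]
[ 0.6265 -0.0656  0.028 ]
[ 0.601  -0.1176  0.028 ]
bar dir 65.20422716204179
62.03409821689602 0.10278801348812999
```

Call:
move_arm(rows=[[-0.3, -0.58, 0, 0.105, 0], [-0.53, -1.14, 0, 0.2, 0], [-0.53, -1.14, 0, 0.2, 0]])

```text
clock: 6.62
position: [0.6711, 0.0716, 0.0677]
orientation: [[-0.597, -0.802, 0.0], [-0.802, 0.597, -0.0], [-0.0, -0.0, -1.0]]
wrist_force: [0.5, 0.6, 0.8]
finger_gap: 0.0003
```

```bash
python3 arc.py w6.png
```

```text
6.675 [-0.18  0.31 -0.24] [0.67094839 0.07164009 0.06768552]
r 0.06242415232277737 ang 84.53199181368207
6 [-0.31 -0.58] 0.105
12 [-0.55 -1.18] 0.209
18 [-0.74 -1.81] 0.314
24 [-0.85 -2.45] 0.419
30 [-0.9 -3.1] 0.524
36 [-0.88 -3.76] 0.628
42 [-0.79 -4.4 ] 0.733
48 [-0.63 -5.04] 0.838
```

View pics/w6.png

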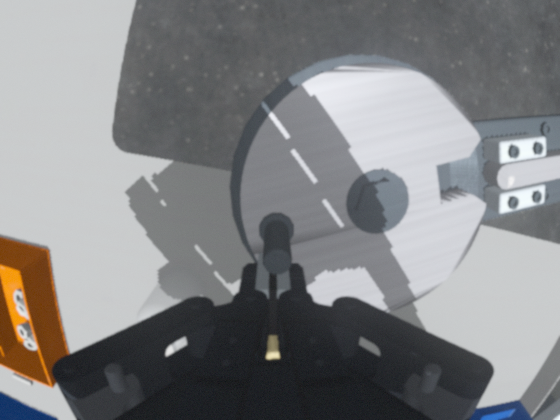

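Nearly there: slot mouth mid (481,171) against guide mid (514,177), about 5° left to turn.

Call:
move_arm(rows=[[-0.26, -0.5, 0, 0.09, 0], [-0.26, -0.5, 0, 0.09, 0], [-0.26, -0.5, 0, 0.09, 0]])

```text
clock: 7.05
position: [0.6764, 0.0707, 0.0677]
orientation: [[-0.667, -0.745, 0.0], [-0.745, 0.667, -0.0], [-0.0, -0.0, -1.0]]
wrist_force: [-1.1, 0.1, -0.8]
finger_gap: -0.0001
```

```bash
python3 arc.py w7.png|head -2
```

```text
7.1 [-0.02 -0.22  0.  ] [0.67644419 0.07076332 0.0677287 ]
r 0.062323062252037494 ang 79.41891178512459
```

View pics/w7.png

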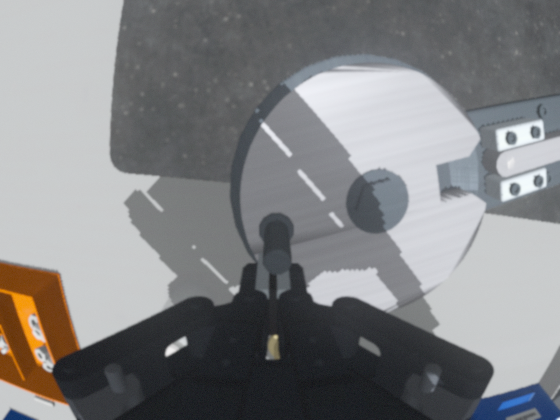

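Slot direction (nut→(481,171)) and guide direction (nut→(514,162)) now agree within about 1°. I'll back off and go up.

Call:
move_arm(rows=[[0, 1, 0, 0, 0], [0, 2, 0, 0, 0], [0, 2, -6, 0, 0], [0, 2, -10, 0, 0], [0, 2, -13, 0, 0]])

```text
clock: 7.72
position: [0.6617, 0.0849, 0.2002]
orientation: [[-0.668, -0.744, 0.002], [-0.744, 0.668, -0.0], [-0.002, -0.002, -1.0]]
wrist_force: [-0.4, 0.0, 0.1]
finger_gap: 0.0001
```

```bash
python3 - <<'E'
from h import *
Z={'disc_axis':.03,'disc_slot':.03,'disc_pin':.07,'bar_nose':.02,'bar_plate':.047}
snap('top','t2.png')
P=manip.camera_params('top')
for n in Z:
    for q in manip.tip_of('top',n)[:1]:
        print(n,np.round(q['position'],1),round(q['confidence'],2),np.round(atz('top',q['position'],Z[n],P),4))
a=cv2.imread('pics/t2.png')[130:280,220:420];cv2.imwrite('pics/t2c.png',cv2.resize(a,None,fx=4,fy=4,interpolation=cv2.INTER_CUBIC))
go(.57,-.19,.2,-26)
E
```

```text
disc_axis [313.  185.3] 0.98 [0.6639 0.0057 0.03  ]
disc_pin [288.1 168.7] 0.7 [0.6881 0.0592 0.07  ]
bar_plate [390.1 219.1] 0.92 [ 0.5915 -0.1468  0.047 ]
shift [ 26.47 -11.61  -0.4 ] turn -1.849 xang -131.9
```

View pics/t2c.png

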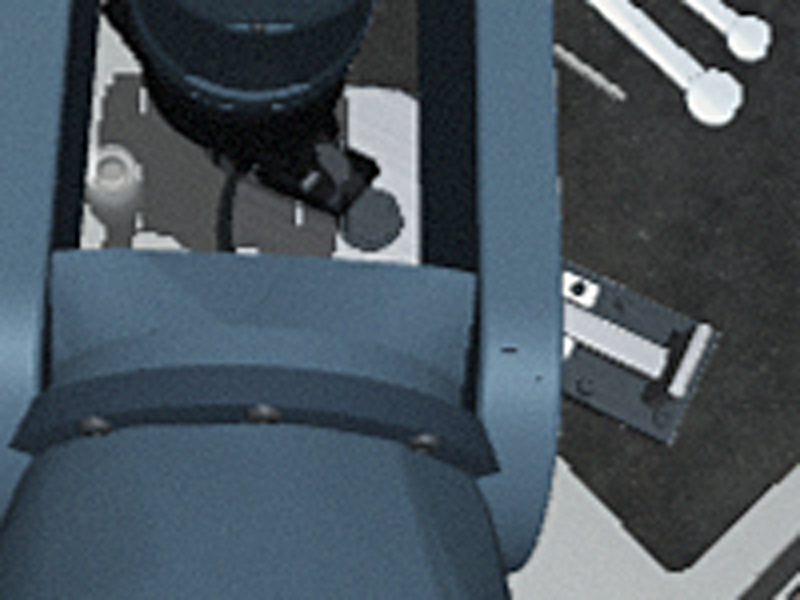

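Call:
move_arm(rows=[[26.5, -11.6, 0, -1.85, 0], [26.5, -11.6, 0, -1.85, 0], [26.5, -11.6, 0, -1.85, 0], [26.5, -11.6, 0, -1.85, 0], [26.5, -11.6, 0, -1.85, 0]])

```text
clock: 8.65
position: [0.569, -0.1919, 0.1957]
orientation: [[0.176, -0.984, -0.003], [-0.984, -0.176, 0.001], [-0.002, 0.002, -1.0]]
wrist_force: [0.3, -0.5, -0.1]
finger_gap: -0.0006
```

```bash
python3 - <<'E'
from h import *
go(.57,-.19,.2,-26)
E
```

```text
shift [-0.17 -0.13 -0.43] turn -0.94 xang -79.9
```

Call:
move_arm(rows=[[0, 0, 0, -0.94, 0], [0, 0, 0, -0.94, 0], [0, 0, 0, -0.94, 0], [0, 0, 0, -0.94, 0], [0, 0, 0, -0.94, 0]])

```text
clock: 9.28
position: [0.5698, -0.1899, 0.1955]
orientation: [[0.898, -0.44, -0.003], [-0.44, -0.898, 0.002], [-0.004, -0.0, -1.0]]
wrist_force: [-1.2, -0.2, 0.9]
finger_gap: -0.0003
```

Call:
move_arm(rows=[[0, 0, 0, 0, 0], [0, 0, 0, 0, 0]])

```text
clock: 9.52
position: [0.5703, -0.1902, 0.1966]
orientation: [[0.894, -0.449, -0.002], [-0.449, -0.894, 0.001], [-0.002, -0.0, -1.0]]
wrist_force: [-0.2, -0.3, 0.2]
finger_gap: -0.0001
```

```bash
cat > wl.py <<'E'
from h import *
import sys
P=manip.camera_params('wrist')
snap('wrist',sys.argv[1]);s=manip.read_state();print(s['clock'],np.round(s['wrist_force'],2),s['position'])
Z={'disc_axis':.03,'disc_slot':.03,'disc_pin':.07,'bar_nose':.02,'bar_plate':.047}
for n in Z:
    for q in manip.tip_of('wrist',n)[:1]:
        print(n,np.round(q['position'],1),round(q['confidence'],2),np.round(atz('wrist',q['position'],Z[n],P),4))
go(*s['position'],-26)
E
python3 wl.py w8.png
```

```text
9.575 [ 0.13  0.93 -0.72] [ 0.57047176 -0.19022442  0.1968902 ]
disc_slot [267.1  29.7] 0.84 [ 0.6325 -0.0552  0.03  ]
bar_nose [265.9  38.3] 0.89 [ 0.6289 -0.0596  0.02  ]
bar_plate [264.7 153.4] 0.83 [ 0.5824 -0.1511  0.047 ]
shift [-0.04 -0.01  0.08] turn -0.009 xang -26.5
```

View pics/w8.png

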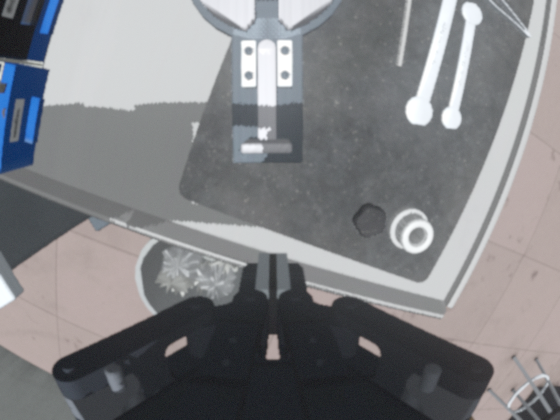

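The slot at (267,20) lines up with the bar (267,40–125). I'll shift 6 mm sideways and go down behind the plate.

Call:
move_arm(rows=[[-0.6, 0, 5, 0, 0], [-0.6, 0, 10, 0, 0], [-0.6, 0, 14.8, 0, 0], [-0.6, 0, 14.8, 0, 0], [-0.6, 0, 14.8, 0, 0]])

```text
clock: 10.45
position: [0.5666, -0.1884, 0.0514]
orientation: [[0.895, -0.446, 0.002], [-0.446, -0.895, -0.001], [0.002, 0.0, -1.0]]
wrist_force: [0.3, 0.3, 0.1]
finger_gap: -0.0002
```

```bash
python3 wl.py w9.png
```

```text
10.5 [ 1.39 -0.05  1.15] [ 0.56717529 -0.18873592  0.05226897]
bar_plate [269.2 188.7] 0.55 [ 0.585  -0.1487  0.047 ]
shift [ 0.09  0.01 -0.09] turn -0.008 xang -26.5
```

View pics/w9.png

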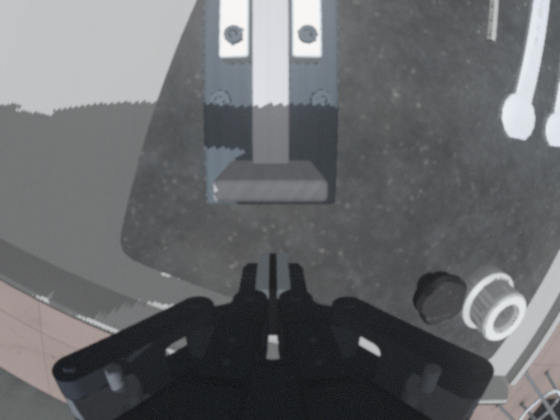

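Centred on the plate (col 271 vs 272), about 33 mm away. Pushing along −y.

Call:
move_arm(rows=[[0, -1.2, 0, 0, 0], [0, -2.2, 0, 0, 0], [0, -3.0, 0, 0, 0], [0, -3.6, 0, 0, 0], [0, -4.2, 0, 0, 0]])

```text
clock: 11.38
position: [0.5842, -0.15, 0.0496]
orientation: [[0.895, -0.446, -0.0], [-0.446, -0.895, -0.0], [-0.0, 0.0, -1.0]]
wrist_force: [-0.4, -1.6, 0.4]
finger_gap: -0.0001
```

```bash
python3 wl.py w10.png
```

```text
11.425 [-0.6  -0.9   0.89] [ 0.58449505 -0.14932898  0.04958517]
bar_nose [274.1  40.3] 0.73 [ 0.6324 -0.0549  0.02  ]
bar_plate [276.  271.3] 0.98 [ 0.5896 -0.1426  0.047 ]
shift [-0.01 -0.1   0.  ] turn -0.009 xang -26.5
```

View pics/w10.png

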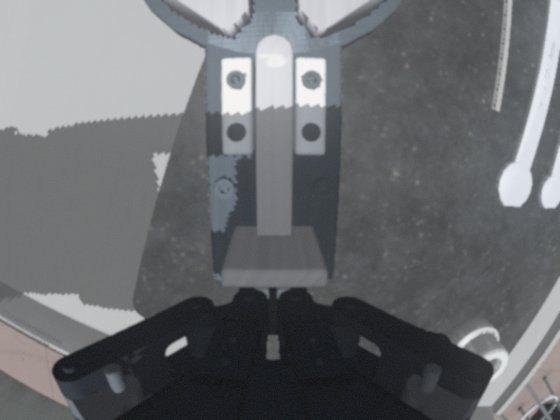

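Call:
move_arm(rows=[[0, -0.6, 0, 0, 0], [0, -1.2, 0, 0, 0], [0, -1.7, 0, 0, 0], [0, -2.2, 0, 0, 0], [0, -2.6, 0, 0, 0]])

```text
clock: 12.3
position: [0.5959, -0.1265, 0.0496]
orientation: [[0.895, -0.446, -0.0], [-0.446, -0.895, 0.0], [-0.0, 0.0, -1.0]]
wrist_force: [-0.9, -1.4, -0.4]
finger_gap: -0.0001
```

```bash
python3 wl.py w11.png
```

```text
12.35 [-0.83  0.83 -0.18] [ 0.59604176 -0.12612256  0.04965587]
bar_nose [277.2  39.9] 0.76 [ 0.6454 -0.0319  0.02  ]
shift [-0.02 -0.08  0.01] turn -0.008 xang -26.5
```

View pics/w11.png

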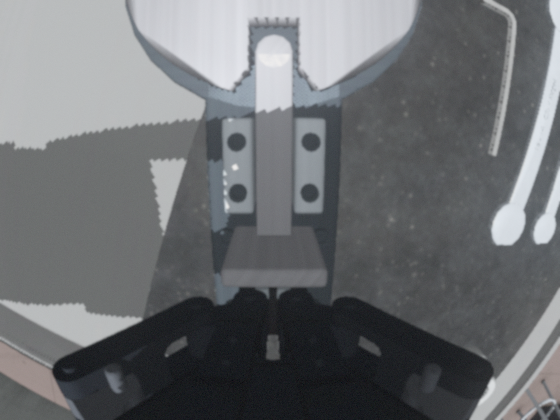

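Nose (274,38) is inside the slot, with the bottom at row ~20 and about 8–9 mm left. Continuing slowly.

Call:
move_arm(rows=[[0, -0.3, 0, 0, 0], [0, -0.5, 0, 0, 0], [0, -0.7, 0, 0, 0], [0, -0.7, 0, 0, 0]])

```text
clock: 13.1
position: [0.599, -0.1205, 0.0497]
orientation: [[0.895, -0.446, 0.0], [-0.446, -0.895, 0.0], [0.0, -0.0, -1.0]]
wrist_force: [-0.1, -1.6, -0.5]
finger_gap: -0.0003
```

```bash
python3 wl.py w12.png
```

```text
13.15 [0.35 0.49 1.08] [ 0.59901025 -0.12049335  0.0497231 ]
bar_nose [274.4  40.2] 0.71 [ 0.6473 -0.0254  0.02  ]
bar_plate [273.8 270.4] 0.9 [ 0.6037 -0.1124  0.047 ]
shift [ 0.01 -0.01 -0.01] turn -0.008 xang -26.5
```

View pics/w12.png

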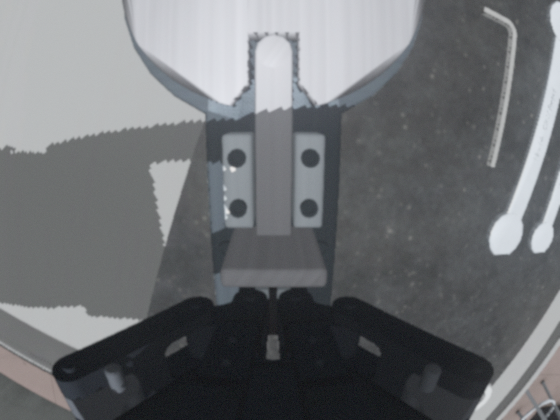

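Only about 1–2 mm left (slot bottom at row 33, nose at 37). I'll creep until the force rises.

Call:
move_arm(rows=[[0, -0.1, 0, 0, 0], [0, -0.2, 0, 0, 0], [0, -0.2, 0, 0, 0]])

```text
clock: 13.78
position: [0.5993, -0.1198, 0.0496]
orientation: [[0.895, -0.446, -0.001], [-0.446, -0.895, -0.001], [-0.0, 0.002, -1.0]]
wrist_force: [-2.6, -5.6, -0.4]
finger_gap: -0.0002
```

Call:
move_arm(rows=[[0, -0.1, 0, 0, 0], [0, -0.1, 0, 0, 0]])

```text
clock: 14.02
position: [0.5996, -0.1198, 0.0497]
orientation: [[0.895, -0.446, -0.001], [-0.446, -0.895, -0.002], [-0.0, 0.003, -1.0]]
wrist_force: [-3.5, -7.6, 0.9]
finger_gap: -0.0001
```

Call:
move_arm(rows=[[0, -0.2, 0, 0, 0], [0, -0.3, 0, 0, 0], [0, -0.3, 0, 0, 0]])

```text
clock: 14.4
position: [0.6003, -0.1198, 0.0502]
orientation: [[0.895, -0.446, -0.003], [-0.446, -0.895, -0.006], [0.0, 0.007, -1.0]]
wrist_force: [-8.9, -17.6, 3.6]
finger_gap: -0.0001
```

```bash
python3 wl.py w13.png
```

```text
14.45 [ -9.96 -17.54   4.72] [ 0.60026613 -0.11976817  0.05012386]
bar_plate [273.2 269.5] 0.85 [ 0.6049 -0.1114  0.047 ]
shift [-0. -0.  0.] turn -0.009 xang -26.5
```

View pics/w13.png

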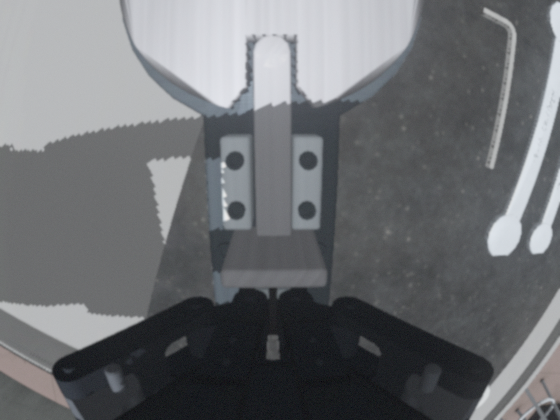

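The nose touches the slot bottom (row 36) and 20 N gives no further motion, so it is home. I'll back off and rise.

Call:
move_arm(rows=[[0, 0.4, 0, 0, 0], [0, 1.5, 0, 0, 0], [0, 4.0, 0, 0, 0], [0, 4.5, -5, 0, 0], [0, 4.5, -9, 0, 0]])

```text
clock: 15.32
position: [0.5812, -0.1561, 0.1408]
orientation: [[0.895, -0.446, 0.0], [-0.446, -0.895, 0.0], [-0.0, -0.0, -1.0]]
wrist_force: [1.0, -0.7, 0.2]
finger_gap: 0.0001
```

Call:
move_arm(rows=[[0, -2, -5, 0, 0], [0, -6, -9, 0, 0], [0, -6, -9, 0, 0], [0, -6, -9, 0, 0]])

```text
clock: 15.82
position: [0.6077, -0.1017, 0.2289]
orientation: [[0.896, -0.445, -0.001], [-0.445, -0.896, 0.0], [-0.001, 0.0, -1.0]]
wrist_force: [0.3, 0.7, -0.7]
finger_gap: 0.0002
```

```bash
python3 wl.py w14.png;python3 - <<'E'
import cv2
a=cv2.imread('pics/w14.png')[0:200,150:400];cv2.imwrite('pics/w14c.png',cv2.resize(a,None,fx=3,fy=3,interpolation=cv2.INTER_CUBIC))
E
```

```text
15.875 [0.09 0.37 0.75] [ 0.60718754 -0.10191509  0.22805757]
disc_axis [276.3  61.5] 0.61 [0.6661 0.0085 0.03  ]
disc_slot [275.1 136.6] 0.71 [ 0.6323 -0.057   0.03  ]
bar_nose [275.7  98.5] 0.9 [ 0.6496 -0.0235  0.02  ]
bar_plate [272.9  68.6] 0.18 [0.659  0.0014 0.047 ]
shift [-0.05 -0.02  0.04] turn -0.009 xang -26.5
```

View pics/w14.png

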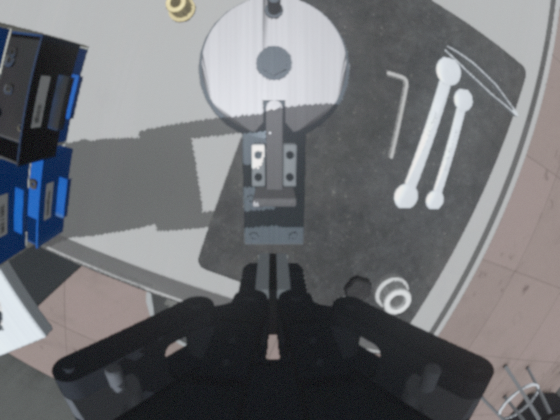

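View pics/w14c.png

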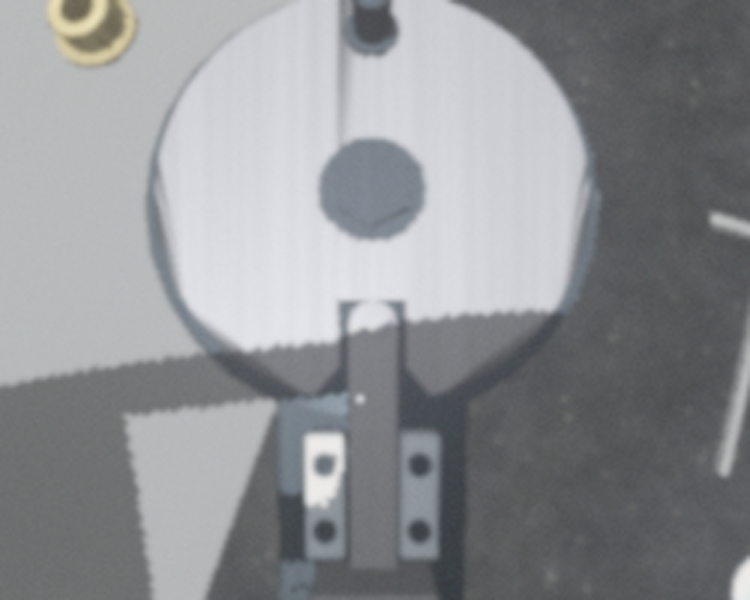

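Bar home: nose is 36 mm from the axis, which is the slot-bottom radius. I'll stand clear and check everything from the top camera.

Call:
move_arm(rows=[[0, 6, 0, 0, 0], [0, 12, 0, 0, 0], [0, 18, 0, 0, 0], [0, 22, 0, 0, 0], [0, 22, 0, 0, 0]])

```text
clock: 16.75
position: [0.5085, -0.3017, 0.2292]
orientation: [[0.893, -0.45, -0.001], [-0.45, -0.893, -0.0], [-0.001, 0.0, -1.0]]
wrist_force: [0.6, 1.1, -0.6]
finger_gap: 0.0002
```

Call:
move_arm(rows=[[0, 0, 0, 0, 0], [0, 0, 0, 0, 0]])

```text
clock: 17.0
position: [0.5106, -0.2977, 0.2295]
orientation: [[0.896, -0.445, -0.0], [-0.445, -0.896, 0.001], [-0.0, -0.0, -1.0]]
wrist_force: [0.5, -0.1, 0.5]
finger_gap: 0.0002
```

```bash
python3 - <<'E'
from h import *
Z={'disc_axis':.03,'disc_pin':.07,'bar_nose':.02,'bar_plate':.047,'vial_15':0,'guide_bush':0,'bearing':0}
snap('top','t3.png')
P=manip.camera_params('top')
for n in Z:
    for q in manip.tip_of('top',n)[:1]:
        print(n,np.round(q['position'],1),round(q['confidence'],2),np.round(atz('top',q['position'],Z[n],P),4))
a=cv2.imread('pics/t3.png')[130:280,140:420];b=cv2.imread('pics/top0.png')[130:280,140:420]
cv2.imwrite('pics/t3c.png',cv2.resize(np.vstack([a,b]),None,fx=2,fy=2,interpolation=cv2.INTER_CUBIC))
s=manip.read_state();print(s['position'],s['wrist_force'],s['clock'])
E
```

```text
disc_axis [314.6 184.2] 0.71 [0.6662 0.0024 0.03  ]
disc_pin [289.4 168.8] 0.74 [0.6879 0.0566 0.07  ]
bar_nose [325.3 193.7] 0.78 [ 0.6485 -0.0209  0.02  ]
bar_plate [372.9 214.4] 0.57 [ 0.6009 -0.1123  0.047 ]
vial_15 [249.3 180.1] 0.81 [0.6812 0.1376 0.    ]
guide_bush [259.1 212.4] 0.44 [0.6119 0.1166 0.    ]
bearing [164.1 217.5] 0.6 [0.6006 0.3135 0.    ]
[ 0.51030026 -0.2984898   0.22967992] [-0.04469901  0.09825546  1.00373155] 17.4
```

View pics/t3c.png

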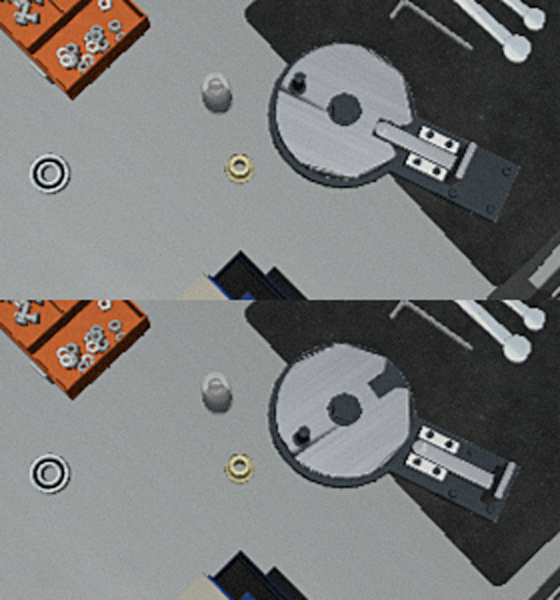

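Compared before and after: the bar is seated in the slot, and the vial, bush and bearing haven't moved. Handing in.

```bash
python3 -c "
from station import manip
print(manip.finish_job())"
```

```text
the job is handed in; nothing more can be done
None
```

The spindle is locked. I turned the disc by its pin with the shut fingertips until the slot lined up with the bar to within about 1°. Then I pushed the bar by its end plate until it stopped, pressed to about 20 N with no further travel, and backed off clear. The job took about 17.4 s.

**Bar home:** the last wrist picture puts the nose 36 mm from the disc's axis, which is the slot-bottom radius. The top camera's estimate was rougher: its axis and nose points give about 29 mm. I put that down to its few-millimetre axis error, because its picture shows the nose seated in the slot.

**Bystanders:** in the before-and-after top pictures, the vial, bush and bearing stand where they were.

**Arm:** it stands clear at z ≈ 0.23 m with about zero wrist force.

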